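# Fetch the mandrel from behind the bottle and lay it in the vees

### The arm

A 6-joint arm with a two-finger parallel gripper is mounted at the origin on a cart in front of the work surface, level with it; the furniture and walls round the work are solid. World frame = base frame: x ahead of the robot, y to its left, z up, the work surface at z = 0. Lengths are in m, angles in rad, forces in N, time in s.
With the tool pointing down it reaches from about 0.425 to 0.925 m from the base axis. Payload 12.5 kg.
Tool frame: the origin (TCP) lies midway between the tips of the shut fingers; the grasp point (between the pads) lies 19 mm behind it (manip.pinch_z is the distance from the TCP to the grasp point, in m); z points along the fingers, y is the direction in which the jaws open and shut (so a half turn about z gives the same grasp; the last joint's range is limited). The gripper opens to 85 mm and grips with 20 to 120 N. Pads are 22 mm wide; open, the fingers measure 114 mm over their backs; the gripper's body (76 mm by 85 mm) begins 54 mm behind the grasp point. The pads swing forward as they close: fully open they stand 13 mm farther back than shut.
Start: joints at [1.05, 0.491, 1.559, -0, 1.092, -0.106], TCP at [0.252, 0.572, 0.231] pointing down, gripper open.
Joint ranges: [-3.1, 3.1], [-0.84, 2.19], [0.05, 2.79], [-1.13, 4.28], [0.06, 2.93], [-2.69, 2.69]. Speed limits (rad/s): [2.22, 2.22, 2.79, 3.14, 3.14, 3.14].

### API

Orientations are given as a unit quaternion [w, x, y, z].
In Python, from station import telemetry, cams, job, manip gives the robot as it stands.
- The arm moves only by the shell command python3 -m jog 'ROWS' [FORCE]. ROWS is JSON, a list of rows, each an object with "delta_rot": the turn, a rotation vector about the tool's x, y, z in rad, a list of three; "offset": the shift along the tool's x, y, z in m, a list of three; "fingers": the finger opening in m, from 0 to 0.0854. A call has 1 to 10 rows; each row is the pose to reach, as a shift and turn from the pose measured when the call began, along the tool's axes at that moment; what a row does not reach only later rows make up. A row lasts 1/12 s, in which the tool goes at most 41.7 mm and 7.16 degrees, less where a joint would pass 70% of its speed; a pose out of reach is approached as far as the arm can. A call with a gripper value outside its range is refused whole. The fingers move at their own pace and stop on an object; FORCE is the grip in N (left out, the last holds). Time passes only in rows, so rows that repeat a pose let the fingers close. It gives the time, the measured TCP pose, the force and the opening at its end, in the units of the state.
- telemetry.read_state(): the state, without advancing time (a new reading comes with each control period).
- cams.capture(name): name is "scene" or "top"; returns a dict with "frame" (400x640x3 uint8, red, green, blue), "K" (3x3 intrinsics, pixels), "R" (3x3) and "t" (3): a world point X has camera coordinates R X + t. Camera axes: x right, y down, z forward; pixel columns grow to the right and rows downward; lengths in m; the calibration is good to about 2 mm. A picture is of the moment at which its call begins. There is no depth.
- job.job_done(): hands the job in, once; it reports no verdict.
The state is a dict: "time": time; "joint_positions": joint angles; "joint_velocities": joint speeds; "effort": joint torques, N m; "tool_pos": TCP position; "ee_rot": TCP orientation; "force": force on the tool from outside, world axes, zero at the start; "wrist_torque": the same for the moment, N m; "finger_gap": opening from 0.0 (shut) to 1.0 (fully open).
Only numpy, scipy, OpenCV 4.12 (cv2) and the standard library are available. Lean on these libraries where they do the work, as an engineer would, in place of code of your own. Each camera call takes 0.05 s, during which the arm holds its last target. There are 200 camera calls.

### The job

The blue bottle stands in the way of the round steel mandrel that lies on the sloping rest behind it, under the rest's little shelf. Lift the bottle out and stand it upright on the board beside the rest, then take the mandrel out and lay it level in the two-vee cradle, centred over both vees, and let go so that it settles. Do not tip the bottle over, do not let the mandrel fall on the board, and leave the other things round about where they are.

Things in the scene. Friction and masses are not known exactly. Their poses are not given: they have to be found in the camera images.
- rest: Wooden sloping rest, fixed. Origin on the board (z = 0), below the middle of the mandrel's seat; x from its open front (where the bottle stands) to its back, y left, z up; yaw within 0.25 rad. Base 208 (x -130 to +78) x 90 x 12 mm; back post 60 wide, x 66 to 75, carrying a shelf. Step near the front: top 25 mm above the board, x -128 to -62, 80 wide; the bottle stands on it.
- rest_bar_seat (a point): Where the mandrel's middle lies at the start: above the rest's origin, 80 mm over the board; axes as the rest's. Two steel 90-degree vees, 12 mm wide, 72 mm apart between centres (56 mm clear between their feet), hold it on a slope of 30 degrees (0.52 rad), low end to the front, against a 4 mm stop plate covering its lower half. Between the vees the sloping board is 36 mm below the axis.
- rest_shelf (a point): Middle of the lower front edge of the little shelf over the rest: 15 mm behind the rest's origin in x, 190 mm above the board. Shelf 110 wide, 63 deep, 10 thick; two brackets below it at y +-27, x 43 to 67. It bars a vertical gripper from the mandrel: tilt the tool about 30 degrees, fingers pointing down and to the rest's back, square to the mandrel.
- mandrel: Loose plain round steel bar, 28 mm in diameter, 110 mm long, 0.35 kg give or take a third, with two fine dark rings near its ends. Origin at the middle of its axis, x along it, pointing at the start up the slope towards the rest's back; it can turn freely about x. Grip it across its middle, between the vees.
- bottle: Loose blue round bottle with a white cap, 57 mm in diameter up to about 85 mm height, then narrowing; 140 mm tall (the solid part that can be gripped ends at 118 mm), 0.19 kg give or take a third. Origin in the centre of its underside, z up. It starts upright on the rest's front step, its centre at about x -95 mm in the rest's frame.
- cradle: Two-vee cradle, fixed, beside the rest on its left or right. Wooden base 130 x 70 x 12 mm with two open-topped steel 90-degree vees 12 mm wide, 72 mm apart between centres (56 mm clear between their feet), mouth 37 mm wide, on 53 mm posts, tops 84 mm above the board. Origin under the middle of its base at z = 0, x the way the mandrel must lie (either end first), z up; yaw within 0.35 rad.
- cradle_seat (a point): Where the middle of the mandrel's axis lies when it is seated and centred: over the middle of the cradle, 85 mm above the board; axes as the cradle's.
- ring_box: Bystander: small dark ring box 40 x 46 x 32 mm on the rest's shelf. Origin at the centre of its underside.
- loupe: Bystander: pale round pot 31 mm wide, 19 mm high, on the rest's shelf. Origin at the centre of its underside.
- reel: Bystander: thread reel 34 mm wide, 54 mm tall, standing on the raised bench top (z = 0.12) behind. Origin at the centre of its underside.
- pliers: Bystander: pliers lying at the right edge of the board, 140 x 47 x 11 mm, origin under the middle, x along them.
- tweezers: Bystander: tweezers lying at the left edge of the board, 130 x 15 x 8 mm, origin under the middle, x along them.
Mind the look-alikes: they are no part of the job. What is shaped like the bottle but green or yellow is not meant.

How it is judged:
By the outcome, as a careful person would: the job done as asked, in the order asked, and still so for the second after the job is handed in, with the robot touching nothing.
It also fails if it takes over 64 s, if anything falls off the work surface, if the arm or the gripper's body presses on something with over 40 N, if the wrist force passes 120 N, or if a joint passes its speed limit or range.

## Working session

There is one attempt and no reset: what is moved stays moved. The work goes in short steps, Python scripts to look and compute and a shell command to move; the robot and the scene stay as the last step left them, time stands still between calls to the robot, and variables do not carry over. Pictures are saved under pics/ and viewed, on a budget of 10 in all, crops included, one or two more only if the job needs it, and the job is handed in when it is done.

```bash
ls; mkdir -p pics; python3 - <<'E'
from station import telemetry,cams,manip
import cv2,numpy as np
print(telemetry.read_state()); print([a for a in dir(manip) if a[0]!='_'])
ims=[]
for n in ("scene","top"):
    c=cams.capture(n); cv2.imwrite(f"pics/{n}0.png",c["frame"][:,:,::-1]); print(n,c["K"].round(1).tolist(),c["R"].round(3).tolist(),c["t"].round(3).tolist(), (-c["R"].T@c["t"]).round(3))
E
```

```text
pics
{'time': 0.0, 'joint_positions': array([ 1.05038774e+00,  4.91572030e-01,  1.55944205e+00,  2.24829657e-05,
        1.09170185e+00, -1.05609153e-01]), 'joint_velocities': array([ 0.00023502, -0.00071675,  0.00012266,  0.00132678,  0.00083207,
       -0.00027835]), 'effort': array([ 2.29634597e-04, -6.18456101e+01, -2.61593324e+01, -1.25353272e-04,
        4.06399369e-03,  3.29283557e-05]), 'tool_pos': array([0.25174799, 0.57181389, 0.23072254]), 'ee_rot': array([-1.82428991e-04,  2.05921085e-01,  9.78568440e-01, -5.31276504e-04]), 'force': array([-0.12017319,  0.30466411, -0.09824071]), 'wrist_torque': array([-0.02243801,  0.02031634, -0.0364302 ]), 'finger_gap': 1.000135011566167}
['IKError', 'pinch_z']
scene [[428.6, 0.0, 314.9], [0.0, 428.6, 200.1], [0.0, 0.0, 1.0]] [[0.419, -0.908, 0.014], [-0.396, -0.197, -0.897], [0.817, 0.37, -0.443]] [-0.266, 0.333, 0.502] [-0.166 -0.362  0.524]
top [[458.1, 0.0, 318.8], [0.0, 458.1, 196.0], [0.0, 0.0, 1.0]] [[-0.014, -1.0, -0.002], [-0.984, 0.014, -0.177], [0.177, -0.001, -0.984]] [-0.019, 0.587, 0.999] [ 0.4   -0.026  1.087]
```

View pics/scene0.png

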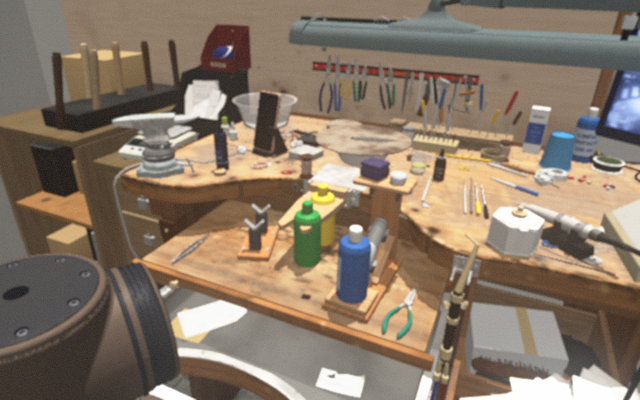

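View pics/top0.png

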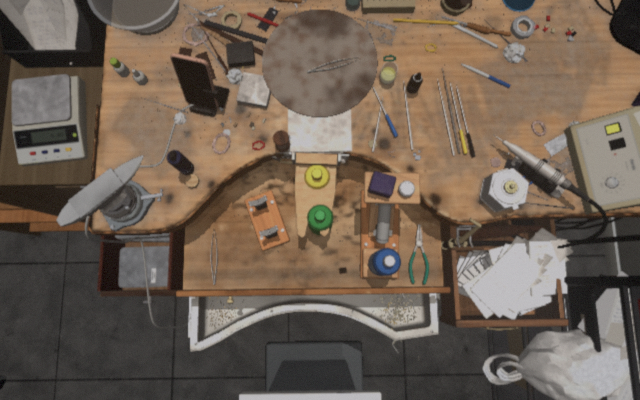

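The blue bottle is at scene (354,265) and top (385,262), standing in front of the mandrel at top (382,222). The cradle is on the left at top (267,220). The green bottle at top (320,220) and the yellow one at (316,176) are the look-alikes. I'll confirm with one enlarged composite and print the colour blobs.

```bash
python3 - <<'E'
import cv2,numpy as np
s=cv2.imread("pics/scene0.png");t=cv2.imread("pics/top0.png")
a=cv2.resize(s[140:320,230:430],(400,360),interpolation=cv2.INTER_CUBIC) # x2
a=cv2.resize(s[150:320,235:425],None,fx=2.1,fy=2.1,interpolation=cv2.INTER_CUBIC)
b=cv2.resize(t[160:290,235:435],None,fx=4,fy=4,interpolation=cv2.INTER_CUBIC)
a=cv2.resize(s[150:320,235:425],None,fx=4,fy=3.5,interpolation=cv2.INTER_CUBIC)
cv2.imwrite("pics/ctop.png",b);cv2.imwrite("pics/cscene.png",a)
for n,i in(("scene",s),("top",t)):
    h=cv2.cvtColor(i,cv2.COLOR_BGR2HSV)
    for nm,lo,hi in(("blue",(100,120,50),(120,255,255)),("green",(50,120,40),(75,255,255)),("yellow",(24,150,120),(34,255,255))):
        m=cv2.inRange(h,lo,hi);k,_,st,ce=cv2.connectedComponentsWithStats(m)
        print(n,nm,[(st[j].tolist(),ce[j].round(1).tolist()) for j in range(1,k) if st[j,4]>80])
E
```

```text
scene blue [([579, 117, 21, 12, 161], [589.0, 121.9]), ([552, 132, 22, 21, 206], [563.7, 138.6]), ([340, 236, 30, 20, 364], [354.5, 246.2])]
scene green [([296, 211, 23, 11, 135], [307.7, 215.9])]
scene yellow [([312, 192, 22, 12, 130], [322.5, 197.8])]
top blue [([374, 249, 26, 25, 334], [385.8, 261.2])]
top green [([309, 206, 23, 22, 168], [320.2, 216.0])]
top yellow []
```

View pics/ctop.png

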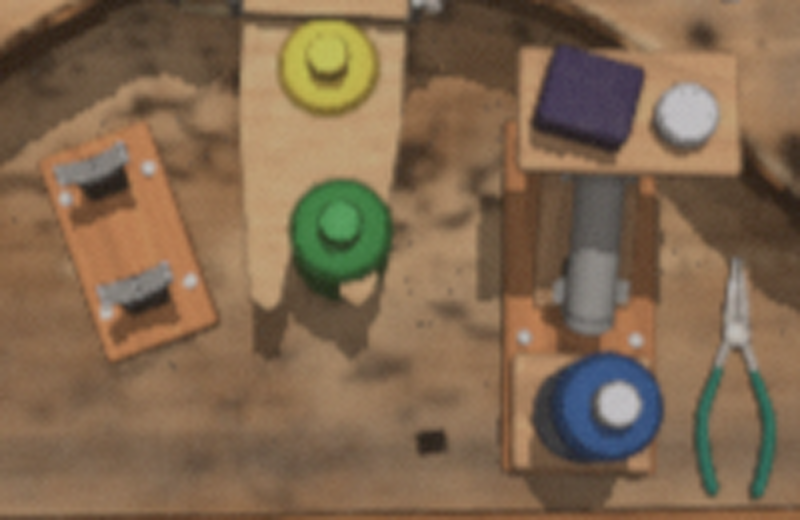

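View pics/cscene.png

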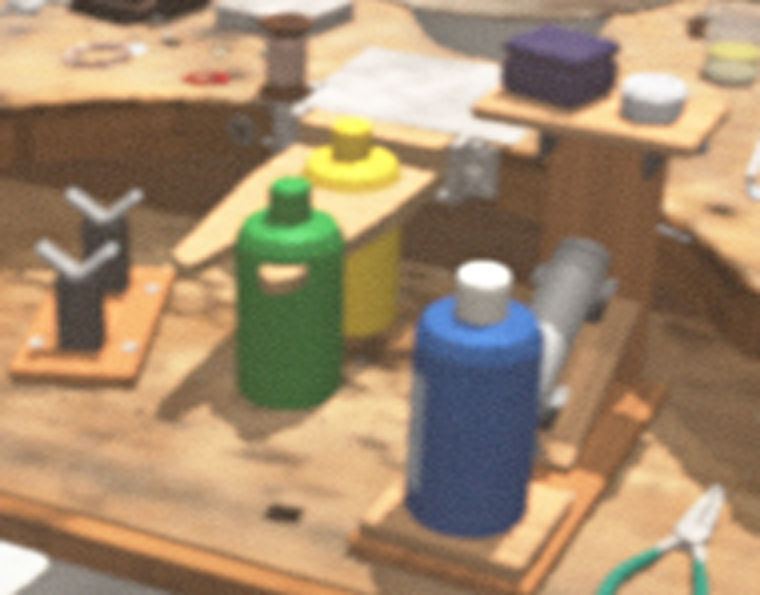

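The composites confirm it: the blue body with the white cap, at top (389,261) and scene (356,228), stands on the rest's step in front of the steel mandrel. The green and yellow bottles by the bench pin have caps of their own colour and aren't meant. Next I'll triangulate.

```bash
cat > h.py <<'E'
import numpy as np,cv2
from station import cams,telemetry
from scipy.spatial.transform import Rotation as R
def cam(n): return cams.capture(n)
def ray(c,p):
    d=c["R"].T@np.linalg.solve(c["K"],[p[0],p[1],1.]); return -c["R"].T@c["t"],d/np.linalg.norm(d)
def plane(c,p,z):
    o,d=ray(c,p); return o+d*(z-o[2])/d[2]
def tri(c1,p1,c2,p2):
    o1,d1=ray(c1,p1);o2,d2=ray(c2,p2)
    s=np.linalg.lstsq(np.c_[d1,-d2],o2-o1,rcond=None)[0]
    a,b=o1+d1*s[0],o2+d2*s[1]; return (a+b)/2,np.linalg.norm(a-b)
def proj(c,X):
    v=c["K"]@(c["R"]@np.asarray(X,float)+c["t"]); return v[:2]/v[2]
def pose():
    s=telemetry.read_state(); q=s["ee_rot"]; return s["tool_pos"],R.from_quat(np.r_[q[1:],q[0]])
def off(X): # world target of TCP -> offset in tool axes
    p,r=pose(); return r.inv().apply(np.asarray(X)-p)
E
python3 - <<'E'
from h import *
np.set_printoptions(precision=4,suppress=True)
S,T=cam("scene"),cam("top")
s=lambda u,v:(235+u/4,150+v/3.5); t=lambda u,v:(235+u/4,160+v/4)
print("cap top",tri(S,s(485,273),T,t(619,403)))
for nm,a,b in (("far L",(70,190),(55,172)),("far R",(140,195),(128,152)),("near L",(40,245),(100,300)),("near R",(117,250),(171,272))):
    print("vee",nm,tri(S,s(*a),T,t(*b)))
C=[plane(T,t(*p),.012) for p in ((42,158),(150,122),(217,322),(115,362))]
print("cradle base ctr",np.mean(C,0),"yaw",[np.arctan2(*(C[i]-C[j])[1::-1]) for i,j in((0,3),(1,2))])
B=[plane(T,t(*p),.012) for p in ((503,470),(652,470),(507,125),(658,180))]
print("rest base FL FR, left far,right far",*B)
P=[plane(T,t(*p),.2) for p in ((520,48),(742,57),(738,173),(520,168))]
print("shelf",*P)
print("shelf tri front R", tri(S,s(697,147),T,t(738,173)))
print("shelf tri front L", tri(S,s(477,105),T,t(520,168)))
print("mandrel low end", plane(T,t(588,310),.052))
print("green top",tri(S,s(291,183),T,t(340,215)))
print("yellow top",tri(S,s(352,124),T,t(327,52)))
for nm,p in (("pin tip",(270,305)),("pin L",(243,25)),("pin R",(408,25))): print(nm,plane(T,t(*p),.11))
print("pin tip tri",tri(S,s(178,262),T,t(268,303)))
E
```

```text
cap top (array([ 0.4333, -0.1672,  0.1636]), np.float64(0.0004518317766560622))
vee far L (array([0.5683, 0.1281, 0.0806]), np.float64(0.0018436279002540586))
vee far R (array([0.5787, 0.0877, 0.0814]), np.float64(0.0011217945940320407))
vee near L (array([0.4968, 0.102 , 0.0816]), np.float64(0.0025635971212462343))
vee near R (array([0.5117, 0.0633, 0.0802]), np.float64(0.002046235268123465))
cradle base ctr [0.538  0.0942 0.012 ] yaw [np.float64(0.34999393336629403), np.float64(0.31983255001585026)]
rest base FL FR, left far,right far [ 0.4012 -0.1215  0.012 ] [ 0.4    -0.2075  0.012 ] [ 0.6038 -0.1301  0.012 ] [ 0.5693 -0.2187  0.012 ]
shelf [ 0.6071 -0.1196  0.2   ] [ 0.6009 -0.2295  0.2   ] [ 0.5427 -0.2244  0.2   ] [ 0.5467 -0.1177  0.2   ]
shelf tri front R (array([ 0.5436, -0.2262,  0.1963]), np.float64(0.001966193456404978))
shelf tri front L (array([ 0.5476, -0.1189,  0.1974]), np.float64(0.0022046767575637466))
mandrel low end [ 0.4894 -0.1687  0.052 ]
green top (array([ 0.5336, -0.0291,  0.1363]), np.float64(0.0002422894883293938))
yellow top (array([ 0.6211, -0.0238,  0.1372]), np.float64(0.0004491382081789516))
pin tip [0.4895 0.0087 0.11  ]
pin L [0.6432 0.0223 0.11  ]
pin R [ 0.6418 -0.0681  0.11  ]
pin tip tri (array([0.4911, 0.0117, 0.0955]), np.float64(0.0032232895902960784))
```

```bash
cat >> h.py <<'E'
def goal(G,psi,th,swing=0.,verbose=True):
    """G: world point wanted between the pads; psi heading, th tilt from vertical (deg). swing: how far pads stand back."""
    th=np.radians(th); f=np.array([np.cos(psi),np.sin(psi),0]); k=np.array([0,0,1.]); l=np.cross(k,f)
    z=f*np.sin(th)-k*np.cos(th); M=np.c_[np.cross(l,z),l,z]
    tcp=np.asarray(G)+z*(.019+swing)
    p,r=pose(); rv=(r.inv()*R.from_matrix(M)).as_rotvec(); o=r.inv().apply(tcp-p)
    print("tcp",tcp.round(3),"rot",rv.round(3).tolist(),"off",o.round(4).tolist(),"rows>=",round(max(np.degrees(np.linalg.norm(rv))/7.16,np.linalg.norm(o)/.0417),1))
E
python3 - <<'E'
from h import *
goal((.45,.35,.34),-.3,0); goal((.42,.10,.34),-.3,0)
E
```

```text
tcp [0.45  0.35  0.321] rot [-0.001, -0.0, -0.115] off [-0.2708, -0.1233, -0.09] rows>= 7.5
tcp [0.42  0.1   0.321] rot [-0.001, -0.0, -0.115] off [-0.3441, -0.3642, -0.0898] rows>= 12.2
```

```bash
python3 -m jog '[{"delta_rot":[0,0,-0.05],"offset":[-0.135,-0.06,-0.07],"fingers":0.085},{"delta_rot":[0,0,-0.1],"offset":[-0.135,-0.06,-0.09],"fingers":0.085},{"delta_rot":[0,0,-0.115],"offset":[-0.27,-0.123,-0.09],"fingers":0.085},{"delta_rot":[0,0,-0.115],"offset":[-0.27,-0.123,-0.09],"fingers":0.085},{"delta_rot":[0,0,-0.115],"offset":[-0.27,-0.123,-0.09],"fingers":0.085},{"delta_rot":[0,0,-0.115],"offset":[-0.27,-0.123,-0.09],"fingers":0.085},{"delta_rot":[0,0,-0.115],"offset":[-0.34,-0.28,-0.09],"fingers":0.085},{"delta_rot":[0,0,-0.115],"offset":[-0.34,-0.32,-0.09],"fingers":0.085},{"delta_rot":[0,0,-0.115],"offset":[-0.36,-0.364,-0.09],"fingers":0.085},{"delta_rot":[0,0,-0.115],"offset":[-0.36,-0.364,-0.09],"fingers":0.085}]'
python3 - <<'E'
from h import *
print(telemetry.read_state()["joint_positions"].round(2))
goal((.42,-.14,.30),-.32,0);goal((.36,-.14,.26),-.32,60)
E
```

```text
time: 1.03
tool_pos: [0.4252, 0.2292, 0.3156]
ee_rot: [-0.0, 0.149, 0.989, -0.0]
force: [1.3, -0.5, 0.5]
finger_gap: 0.995
[ 0.36  0.2   1.77 -0.    1.17 -0.91]
tcp [ 0.42  -0.14   0.281] rot [-0.001, -0.0, 0.02] off [-0.1041, -0.3542, 0.0348] rows>= 8.9
tcp [ 0.376 -0.145  0.25 ] rot [0.01, -1.047, 0.019] off [-0.0632, -0.3722, 0.0653] rows>= 9.2
```

```bash
python3 -m jog '[{"delta_rot":[0,0,0.02],"offset":[-0.08,-0.1,0],"fingers":0.085},{"delta_rot":[0,0,0.02],"offset":[-0.08,-0.15,0],"fingers":0.085},{"delta_rot":[0,0,0.02],"offset":[-0.1,-0.354,0.03],"fingers":0.085},{"delta_rot":[0,-0.2,0.02],"offset":[-0.1,-0.354,0.03],"fingers":0.085},{"delta_rot":[0,-0.3,0.02],"offset":[-0.1,-0.354,0.03],"fingers":0.085},{"delta_rot":[0,-0.4,0.02],"offset":[-0.1,-0.354,0.03],"fingers":0.085},{"delta_rot":[0,-0.5,0.02],"offset":[-0.1,-0.354,0.03],"fingers":0.085},{"delta_rot":[0,-0.6,0.02],"offset":[-0.09,-0.36,0.03],"fingers":0.085},{"delta_rot":[0,-0.7,0.02],"offset":[-0.08,-0.365,0.03],"fingers":0.085},{"delta_rot":[0,-0.8,0.02],"offset":[-0.07,-0.37,0.03],"fingers":0.085}]'
python3 - <<'E'
from h import *
print(telemetry.read_state()["joint_positions"].round(2))
goal((.36,-.14,.18),-.32,60);goal((.433,-.167,.097),-.32,60,-.005)
E
```

```text
time: 1.87
tool_pos: [0.4123, -0.0917, 0.2883]
ee_rot: [0.305, 0.145, 0.941, -0.027]
force: [0.6, 1.2, -0.4]
finger_gap: 0.994
[-0.45 -0.05  2.29  0.39  0.32 -2.05]
tcp [ 0.376 -0.145  0.17 ] rot [0.045, -0.427, -0.009] off [0.0832, -0.0661, 0.0825] rows>= 3.4
tcp [ 0.445 -0.171  0.09 ] rot [0.045, -0.427, -0.009] off [0.0703, -0.0736, 0.1904] rows>= 5.2
```

```bash
python3 - <<'E'
from h import *
goal((.431,-.166,.25),-.15,40,-.005);goal((.433,-.167,.107),-.15,40,-.005)
E
```

```text
tcp [ 0.44  -0.167  0.239] rot [-0.059, -0.074, -0.136] off [-0.0121, -0.0662, 0.066] rows>= 2.3
tcp [ 0.442 -0.168  0.096] rot [-0.059, -0.074, -0.136] off [0.0693, -0.0718, 0.1835] rows>= 5.0
```

```bash
python3 -m jog '[{"delta_rot":[-0.06,-0.074,-0.136],"offset":[-0.012,-0.066,0.066],"fingers":0.085},{"delta_rot":[-0.06,-0.074,-0.136],"offset":[-0.012,-0.066,0.066],"fingers":0.085},{"delta_rot":[-0.06,-0.074,-0.136],"offset":[-0.012,-0.066,0.066],"fingers":0.085},{"delta_rot":[-0.06,-0.074,-0.136],"offset":[-0.012,-0.066,0.066],"fingers":0.085},{"delta_rot":[-0.06,-0.074,-0.136],"offset":[-0.012,-0.066,0.066],"fingers":0.085},{"delta_rot":[-0.06,-0.074,-0.136],"offset":[-0.012,-0.066,0.066],"fingers":0.085}]' 60
python3 - <<'E'
from h import *
print(telemetry.read_state()["joint_positions"].round(2))
goal((.431,-.166,.25),-.15,40,-.005);goal((.433,-.167,.107),-.15,40,-.005)
E
```

```text
time: 2.37
tool_pos: [0.4541, -0.1512, 0.2713]
ee_rot: [0.316, 0.08, 0.945, -0.036]
force: [0.1, -0.1, -0.2]
finger_gap: 1.0
[-0.58  0.07  2.23  0.8   0.32 -2.69]
tcp [ 0.44  -0.167  0.239] rot [-0.029, -0.052, -0.009] off [0.0284, -0.0178, 0.0191] rows>= 0.9
tcp [ 0.442 -0.168  0.096] rot [-0.029, -0.052, -0.009] off [0.1128, -0.0161, 0.1346] rows>= 4.2
```

```bash
python3 -m jog '[{"delta_rot":[0,0,1.25],"offset":[0,0,0],"fingers":0.085},{"delta_rot":[0,0,1.25],"offset":[0,0,0],"fingers":0.085},{"delta_rot":[0,0,1.25],"offset":[0,0,0],"fingers":0.085},{"delta_rot":[0,0,1.25],"offset":[0,0,0],"fingers":0.085},{"delta_rot":[0,0,1.25],"offset":[0,0,0],"fingers":0.085},{"delta_rot":[0,0,1.25],"offset":[0,0,0],"fingers":0.085},{"delta_rot":[0,0,1.25],"offset":[0,0,0],"fingers":0.085},{"delta_rot":[0,0,1.25],"offset":[0,0,0],"fingers":0.085},{"delta_rot":[0,0,1.25],"offset":[0,0,0],"fingers":0.085},{"delta_rot":[0,0,1.25],"offset":[0,0,0],"fingers":0.085}]'
python3 -m jog '[{"delta_rot":[0,0,1.25],"offset":[0,0,0],"fingers":0.085},{"delta_rot":[0,0,1.25],"offset":[0,0,0],"fingers":0.085},{"delta_rot":[0,0,1.25],"offset":[0,0,0],"fingers":0.085},{"delta_rot":[0,0,1.25],"offset":[0,0,0],"fingers":0.085},{"delta_rot":[0,0,1.25],"offset":[0,0,0],"fingers":0.085},{"delta_rot":[0,0,1.25],"offset":[0,0,0],"fingers":0.085},{"delta_rot":[0,0,1.25],"offset":[0,0,0],"fingers":0.085},{"delta_rot":[0,0,1.25],"offset":[0,0,0],"fingers":0.085},{"delta_rot":[0,0,1.25],"offset":[0,0,0],"fingers":0.085},{"delta_rot":[0,0,1.25],"offset":[0,0,0],"fingers":0.085}]'
cat >> h.py <<'E'
def goal2(G,psi,th,swing=0.):
    "as goal, with the tool turned by half a turn about its z"
    th=np.radians(th); f=np.array([np.cos(psi),np.sin(psi),0]); k=np.array([0,0,1.]); l=np.cross(f,k)
    z=f*np.sin(th)-k*np.cos(th); M=np.c_[np.cross(l,z),l,z]
    tcp=np.asarray(G)+z*(.019+swing)
    p,r=pose(); rv=(r.inv()*R.from_matrix(M)).as_rotvec(); o=r.inv().apply(tcp-p)
    print("tcp",tcp.round(3),"rot",rv.round(3).tolist(),"off",o.round(4).tolist(),"rows>=",round(max(np.degrees(np.linalg.norm(rv))/7.16,np.linalg.norm(o)/.0417),1))
E
python3 - <<'E'
from h import *
print(telemetry.read_state()["joint_positions"].round(2))
goal2((.431,-.166,.25),-.15,40,-.005);goal2((.433,-.167,.107),-.15,40,-.005)
E
```

```text
time: 3.2
tool_pos: [0.4535, -0.1503, 0.2712]
ee_rot: [0.276, 0.618, 0.719, 0.156]
force: [0.4, 0.3, -0.1]
finger_gap: 0.994
time: 4.03
tool_pos: [0.453, -0.1494, 0.271]
ee_rot: [0.132, 0.922, 0.221, 0.288]
force: [1.0, -0.4, -0.2]
finger_gap: 0.998
[-0.58  0.07  2.23  0.79  0.32 -0.18]
tcp [ 0.44  -0.167  0.239] rot [0.009, 0.061, 0.631] off [-0.0333, -0.0006, 0.0197] rows>= 5.1
tcp [ 0.442 -0.168  0.096] rot [0.009, 0.061, 0.631] off [-0.0998, -0.0522, 0.1354] rows>= 5.1
```

```bash
python3 -m jog '[{"delta_rot":[0.01,0.06,0.63],"offset":[-0.033,-0.001,0.02],"fingers":0.085},{"delta_rot":[0.01,0.06,0.63],"offset":[-0.033,-0.001,0.02],"fingers":0.085},{"delta_rot":[0.01,0.06,0.63],"offset":[-0.033,-0.001,0.02],"fingers":0.085},{"delta_rot":[0.01,0.06,0.63],"offset":[-0.033,-0.001,0.02],"fingers":0.085},{"delta_rot":[0.01,0.06,0.63],"offset":[-0.033,-0.001,0.02],"fingers":0.085},{"delta_rot":[0.01,0.06,0.63],"offset":[-0.033,-0.001,0.02],"fingers":0.085},{"delta_rot":[0.01,0.06,0.63],"offset":[-0.033,-0.001,0.02],"fingers":0.085},{"delta_rot":[0.01,0.06,0.63],"offset":[-0.033,-0.001,0.02],"fingers":0.085}]'
python3 - <<'E'
from h import *
print(telemetry.read_state()["joint_positions"].round(2))
goal2((.431,-.166,.25),-.15,40,-.005);goal2((.433,-.167,.107),-.15,40,-.005)
E
```

```text
time: 4.7
tool_pos: [0.4398, -0.1663, 0.239]
ee_rot: [0.026, 0.938, -0.067, 0.34]
force: [0.5, -0.1, 0.6]
finger_gap: 0.994
[-0.69  0.13  2.32  1.37  0.34 -0.22]
tcp [ 0.44  -0.167  0.239] rot [-0.001, 0.002, 0.007] off [0.0003, 0.001, -0.0001] rows>= 0.1
tcp [ 0.442 -0.168  0.096] rot [-0.001, 0.002, 0.007] off [-0.0897, 0.0012, 0.111] rows>= 3.4
```

```bash
python3 -m jog '[{"delta_rot":[0,0,0],"offset":[-0.02,0,0.024],"fingers":0.085},{"delta_rot":[0,0,0],"offset":[-0.04,0,0.05],"fingers":0.085},{"delta_rot":[0,0,0],"offset":[-0.06,0.001,0.074],"fingers":0.085},{"delta_rot":[0,0,0],"offset":[-0.075,0.001,0.092],"fingers":0.085},{"delta_rot":[0,0,0],"offset":[-0.083,0.001,0.103],"fingers":0.085},{"delta_rot":[0,0,0.005],"offset":[-0.09,0.001,0.111],"fingers":0.085},{"delta_rot":[0,0,0.005],"offset":[-0.09,0.001,0.111],"fingers":0.085},{"delta_rot":[0,0,0.005],"offset":[-0.09,0.001,0.111],"fingers":0.085}]'
python3 - <<'E'
from h import *
print(telemetry.read_state()["joint_positions"].round(2))
goal2((.433,-.167,.107),-.15,40,-.005)
a=cv2.resize(cam("scene")["frame"][130:310,260:460,::-1],None,fx=2,fy=2,interpolation=cv2.INTER_CUBIC)
b=cv2.resize(cam("top")["frame"][170:350,290:490,::-1],None,fx=2,fy=2,interpolation=cv2.INTER_CUBIC)
cv2.imwrite("pics/g1.png",np.hstack([a,b]))
E
```

```text
time: 5.37
tool_pos: [0.441, -0.1673, 0.0927]
ee_rot: [0.024, 0.939, -0.068, 0.338]
force: [1.3, -0.3, 0.5]
finger_gap: 0.992
[-0.69  0.53  2.48  2.5   0.58 -1.45]
tcp [ 0.442 -0.168  0.096] rot [-0.004, 0.008, 0.005] off [0.0031, 0.0009, -0.0021] rows>= 0.1
```

View pics/g1.png

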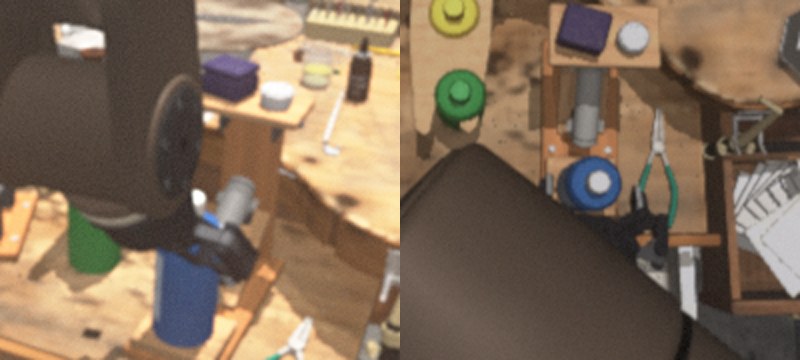

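Both fingers straddle the bottle, and its cap hasn't moved (composite (598,182), i.e. top (389,261)). Closing now.

```bash
python3 -m jog '[{"delta_rot":[0,0,0],"offset":[0,0,0],"fingers":0.05},{"delta_rot":[0,0,0],"offset":[0,0,0],"fingers":0.045},{"delta_rot":[0,0,0],"offset":[0,0,0],"fingers":0.045},{"delta_rot":[0,0,0],"offset":[0,0,0],"fingers":0.045},{"delta_rot":[0,0,0],"offset":[0,0,0],"fingers":0.045},{"delta_rot":[0,0,0],"offset":[0,0,0],"fingers":0.045},{"delta_rot":[0,0,0],"offset":[0,0,0],"fingers":0.045}]' 45
python3 - <<'E'
from h import *
print(telemetry.read_state()["joint_positions"].round(2))
p,r=pose(); print("lift 80mm:",r.inv().apply([0,0,.08]).round(3))
E
```

```text
time: 6.05
tool_pos: [0.4422, -0.1673, 0.0977]
ee_rot: [0.025, 0.937, -0.067, 0.341]
force: [-2.6, 1.9, 10.4]
finger_gap: 0.641
[-0.69  0.52  2.48  2.49  0.58 -1.44]
lift 80mm: [ 0.051  0.    -0.061]
```

```bash
python3 -m jog '[{"delta_rot":[0,0,0],"offset":[0.008,0,-0.01],"fingers":0.045},{"delta_rot":[0,0,0],"offset":[0.018,0,-0.021],"fingers":0.045},{"delta_rot":[0,0,0],"offset":[0.028,0,-0.034],"fingers":0.045},{"delta_rot":[0,0,0],"offset":[0.039,0,-0.046],"fingers":0.045},{"delta_rot":[0,0,0],"offset":[0.051,0,-0.061],"fingers":0.045},{"delta_rot":[0,0,0],"offset":[0.051,0,-0.061],"fingers":0.045},{"delta_rot":[0,0,0],"offset":[0.051,0,-0.061],"fingers":0.045}]' 45
python3 - <<'E'
from h import *
print(telemetry.read_state()["joint_positions"].round(2))
goal2((.433,-.167,.112),-.15,40,-.005)
goal2((.45,-.06,.16),-.15,40,-.005)
a=cv2.resize(cam("scene")["frame"][130:330,230:430,::-1],None,fx=2,fy=2,interpolation=cv2.INTER_CUBIC)
b=cv2.resize(cam("top")["frame"][170:370,290:490,::-1],None,fx=2,fy=2,interpolation=cv2.INTER_CUBIC)
cv2.imwrite("pics/g2.png",np.hstack([a,b]))
E
```

```text
time: 6.63
tool_pos: [0.4422, -0.1673, 0.1787]
ee_rot: [0.026, 0.937, -0.067, 0.343]
force: [0.5, 0.1, -3.4]
finger_gap: 0.643
[-0.68  0.28  2.4   2.01  0.37 -0.9 ]
tcp [ 0.442 -0.168  0.101] rot [-0.001, -0.003, 0.008] off [-0.0501, 0.0008, 0.0591] rows>= 1.9
tcp [ 0.459 -0.061  0.149] rot [-0.001, -0.003, 0.008] off [-0.0176, -0.1074, 0.0231] rows>= 2.7
```

View pics/g2.png

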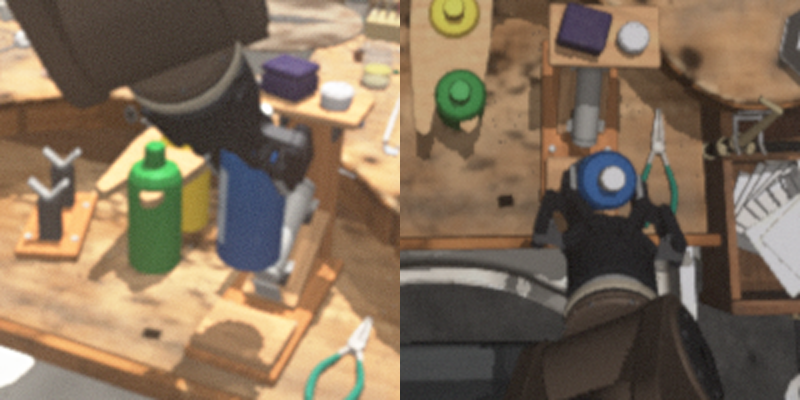

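The bottle is up, upright and gripped (scene crop (250,205), top crop (606,180)). Next it goes left, to the free board between the rest and the green bottle.

```bash
python3 - <<'E'
from h import *
goal2((.45,-.06,.19),.09,40,-.005)
goal2((.45,-.06,.086),.09,40,-.005)
E
```

```text
tcp [ 0.459 -0.059  0.179] rot [0.151, 0.0, -0.178] off [0.0027, -0.1092, -0.0009] rows>= 2.6
tcp [ 0.459 -0.059  0.075] rot [0.151, 0.0, -0.178] off [-0.0641, -0.1094, 0.0788] rows>= 3.6
```

```bash
python3 -m jog '[{"delta_rot":[0.03,0,-0.035],"offset":[0,-0.02,0],"fingers":0.045},{"delta_rot":[0.06,0,-0.07],"offset":[0.001,-0.042,0],"fingers":0.045},{"delta_rot":[0.09,0,-0.105],"offset":[0.002,-0.064,0],"fingers":0.045},{"delta_rot":[0.12,0,-0.14],"offset":[0.002,-0.087,0],"fingers":0.045},{"delta_rot":[0.151,0,-0.178],"offset":[0.003,-0.109,0],"fingers":0.045},{"delta_rot":[0.151,0,-0.178],"offset":[0.003,-0.109,0],"fingers":0.045},{"delta_rot":[0.151,0,-0.178],"offset":[0.003,-0.109,0],"fingers":0.045},{"delta_rot":[0.151,0,-0.178],"offset":[0.003,-0.109,0],"fingers":0.045}]' 45
python3 - <<'E'
from h import *
print(telemetry.read_state()["joint_positions"].round(2))
goal2((.45,-.06,.19),.09,40,-.005)
goal2((.45,-.06,.086),.09,40,-.005)
E
```

```text
time: 7.4
tool_pos: [0.4596, -0.0597, 0.1781]
ee_rot: [-0.015, 0.939, 0.042, 0.341]
force: [0.3, -0.1, -2.5]
finger_gap: 0.636
[-0.46  0.27  2.42  2.    0.38 -0.9 ]
tcp [ 0.459 -0.059  0.179] rot [0.0, 0.001, -0.0] off [0.0003, -0.0006, -0.0013] rows>= 0.0
tcp [ 0.459 -0.059  0.075] rot [0.0, 0.001, -0.0] off [-0.0664, -0.0006, 0.0785] rows>= 2.5
```

```bash
python3 -m jog '[{"delta_rot":[0,0,0],"offset":[-0.013,0,0.015],"fingers":0.045},{"delta_rot":[0,0,0],"offset":[-0.027,0,0.032],"fingers":0.045},{"delta_rot":[0,0,0],"offset":[-0.04,0,0.048],"fingers":0.045},{"delta_rot":[0,0,0],"offset":[-0.053,0,0.063],"fingers":0.045},{"delta_rot":[0,0,0],"offset":[-0.06,0,0.071],"fingers":0.045},{"delta_rot":[0,0,0],"offset":[-0.064,0,0.076],"fingers":0.045},{"delta_rot":[0,0,0],"offset":[-0.066,0,0.078],"fingers":0.045},{"delta_rot":[0,0,0],"offset":[-0.066,0,0.078],"fingers":0.045},{"delta_rot":[0,0,0],"offset":[-0.066,0,0.078],"fingers":0.045}]' 45
python3 - <<'E'
from h import *
print(telemetry.read_state()["joint_positions"].round(2))
a=cv2.resize(cam("scene")["frame"][150:350,220:420,::-1],None,fx=2,fy=2,interpolation=cv2.INTER_CUBIC)
b=cv2.resize(cam("top")["frame"][170:370,240:440,::-1],None,fx=2,fy=2,interpolation=cv2.INTER_CUBIC)
cv2.imwrite("pics/g3.png",np.hstack([a,b]))
E
```

```text
time: 8.15
tool_pos: [0.4591, -0.0601, 0.0762]
ee_rot: [-0.015, 0.939, 0.042, 0.341]
force: [0.3, -0.4, -2.4]
finger_gap: 0.638
[-0.46  0.59  2.52  2.57  0.67 -1.54]
```

View pics/g3.png

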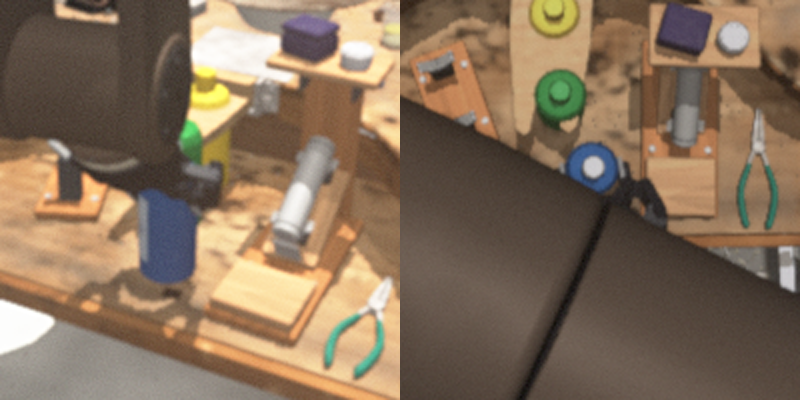

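The bottle is just above the board, clear of the rest and the green bottle (top crop (592,167)). Lowering the last few millimetres.

```bash
python3 -m jog '[{"delta_rot":[0,0,0],"offset":[-0.0013,0,0.0015],"fingers":0.045},{"delta_rot":[0,0,0],"offset":[-0.0022,0,0.0027],"fingers":0.045},{"delta_rot":[0,0,0],"offset":[-0.0022,0,0.0027],"fingers":0.045}]' 45
python3 -m jog '[{"delta_rot":[0,0,0],"offset":[-0.0006,0,0.0008],"fingers":0.045},{"delta_rot":[0,0,0],"offset":[-0.0006,0,0.0008],"fingers":0.045}]' 45
```

```text
time: 8.5
tool_pos: [0.4594, -0.06, 0.0733]
ee_rot: [-0.015, 0.939, 0.042, 0.342]
force: [1.3, -0.6, -2.9]
finger_gap: 0.643
time: 8.67
tool_pos: [0.4597, -0.0599, 0.0727]
ee_rot: [-0.015, 0.938, 0.042, 0.343]
force: [-1.6, 0.1, 5.8]
finger_gap: 0.642
```

```bash
python3 -m jog '[{"delta_rot":[0,0,0],"offset":[0,0,0],"fingers":0.065},{"delta_rot":[0,0,0],"offset":[0,0,0],"fingers":0.085},{"delta_rot":[0,0,0],"offset":[0,0,0],"fingers":0.085},{"delta_rot":[0,0,0],"offset":[0,0,0],"fingers":0.085},{"delta_rot":[0,0,0],"offset":[0,0,0],"fingers":0.085}]'
python3 - <<'E'
from h import *
p,r=pose(); print("lift 120mm:",r.inv().apply([0,0,.12]).round(3))
E
```

```text
time: 9.08
tool_pos: [0.4597, -0.0599, 0.0727]
ee_rot: [-0.015, 0.938, 0.042, 0.343]
force: [0.4, -0.3, -0.6]
finger_gap: 0.99
lift 120mm: [ 0.077  0.    -0.092]
```

```bash
python3 -m jog '[{"delta_rot":[0,0,0],"offset":[0.01,0,-0.012],"fingers":0.085},{"delta_rot":[0,0,0],"offset":[0.03,0,-0.036],"fingers":0.085},{"delta_rot":[0,0,0],"offset":[0.05,0,-0.06],"fingers":0.085},{"delta_rot":[0,0,0],"offset":[0.077,0,-0.092],"fingers":0.085},{"delta_rot":[0,0,0],"offset":[0.098,0,-0.117],"fingers":0.085},{"delta_rot":[0,0,0],"offset":[0.098,0,-0.117],"fingers":0.085},{"delta_rot":[0,0,0],"offset":[0.098,0,-0.117],"fingers":0.085}]'
python3 - <<'E'
from h import *
print(telemetry.read_state()["joint_positions"].round(2))
S,T=cam("scene"),cam("top")
a=cv2.resize(S["frame"][140:340,220:420,::-1],None,fx=2,fy=2,interpolation=cv2.INTER_CUBIC)
b=cv2.resize(T["frame"][180:280,340:440,::-1],None,fx=4,fy=4,interpolation=cv2.INTER_CUBIC)
cv2.imwrite("pics/g4.png",np.hstack([a,b]))
E
```

```text
time: 9.67
tool_pos: [0.4593, -0.059, 0.223]
ee_rot: [-0.016, 0.938, 0.043, 0.343]
force: [0.5, -0.6, 0.4]
finger_gap: 0.999
[-0.46  0.16  2.36  1.56  0.35 -0.43]
```

View pics/g4.png

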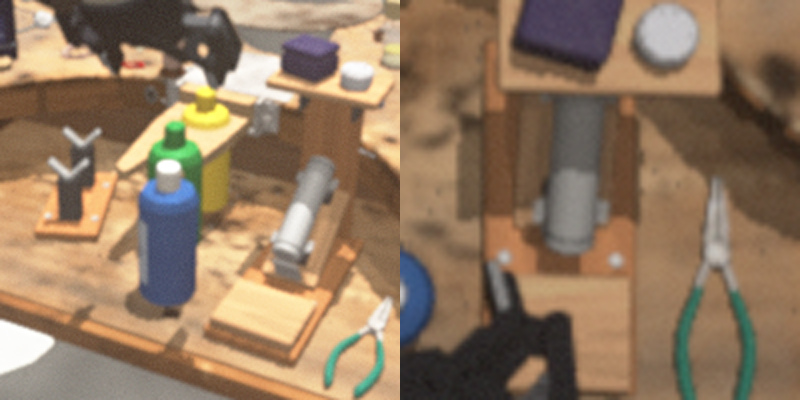

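The bottle stands upright on the board (scene crop (168,240)), so the mandrel is free. Now I'll measure the mandrel's axis by intersecting its centre-line planes from both views.

```bash
python3 - <<'E'
from h import *
np.set_printoptions(precision=4,suppress=True)
N=[];out=[]
for n,(x0,x1,y0,y1) in (("scene",(352,392,215,275)),("top",(374,396,205,240))):
    c=cam(n); f=c["frame"][y0:y1,x0:x1]; h=cv2.cvtColor(f,cv2.COLOR_RGB2HSV)
    m=((h[...,1]<60)&(h[...,2]>60)).astype(np.uint8); m=cv2.morphologyEx(m,cv2.MORPH_OPEN,np.ones((3,3)))
    k,l,st,ce=cv2.connectedComponentsWithStats(m); j=1+st[1:,4].argmax(); m=l==j
    rows=[]
    for y in range(m.shape[0]):
        xs=np.flatnonzero(m[y])
        if len(xs)>4: rows.append((y+y0,xs[0]+x0,xs[-1]+x0))
    rows=np.array(rows); print(n,st[j],"\n",rows[::3].tolist())
    ctr=(rows[:,1]+rows[:,2])/2; p=np.polyfit(rows[:,0],ctr,1); print("line",p)
    o,d1=ray(c,(np.polyval(p,rows[0,0]),rows[0,0])); _,d2=ray(c,(np.polyval(p,rows[-1,0]),rows[-1,0]))
    nn=np.cross(d1,d2);nn/=np.linalg.norm(nn);N.append((nn,nn@o))
    for X in ((.4824,-.169,.0525),(.530,-.171,.08),(.5776,-.173,.1075)): print("  expected",proj(c,X))
A=np.array([N[0][0],N[1][0]]);b=np.array([N[0][1],N[1][1]])
d=np.cross(*A);d/=np.linalg.norm(d);d*=np.sign(d[0])
P=np.linalg.solve(np.vstack([A,[1,0,0]]),[*b,.530])
print("axis at x=.530",P,"dir",d,"slope",np.degrees(np.arcsin(d[2])),"yaw",np.arctan2(d[1],d[0]))
goal2((.530,-.171,.08),-.045,30,.0); goal2((.47,-.171,.18),-.045,30,.0)
E
```

```text
scene [  4   3  33  57 917] 
 [[218, 377, 381], [221, 374, 385], [224, 373, 386], [227, 369, 385], [230, 368, 388], [233, 369, 387], [236, 368, 385], [239, 367, 384], [242, 365, 379], [245, 364, 378], [248, 363, 377], [251, 361, 376], [254, 360, 375], [257, 356, 373], [260, 356, 375], [263, 357, 376], [266, 357, 374], [269, 357, 371], [272, 358, 368]]
line [ -0.345  456.1402]
  expected [362.528  267.5606]
  expected [372.4138 243.3432]
  expected [381.7037 220.5854]
top [  0   0  18  35 467] 
 [[205, 379, 390], [208, 379, 390], [211, 379, 390], [214, 378, 389], [217, 378, 389], [220, 378, 389], [223, 377, 389], [226, 377, 389], [229, 375, 389], [232, 374, 391], [235, 374, 390], [238, 376, 387]]
line [ -0.0884 402.7622]
  expected [382.3024 240.5649]
  expected [384.0488 218.0063]
  expected [385.8606 194.6027]
axis at x=.530 [ 0.53   -0.1701  0.0776] dir [ 0.7854 -0.0218  0.6186] slope 38.216166735739264 yaw -0.027753803426837274
tcp [ 0.539 -0.171  0.064] rot [-0.08, -0.178, 0.112] off [-0.0492, 0.1197, 0.1656] rows>= 5.0
tcp [ 0.479 -0.171  0.164] rot [-0.08, -0.178, 0.112] off [-0.0303, 0.114, 0.0507] rows>= 3.1
```

The clean rows put the mandrel within about 1 mm of the predicted seat, so the seat is (0.530, -0.170, 0.080). The 38° slope came from vee pixels in the mask. Moving to a hover behind it.

```bash
python3 - <<'E'
from h import *
goal2((.475,-.170,.175),-.04,30,.002)
E
python3 -m jog '[{"delta_rot":[-0.02,-0.04,0.03],"offset":[0,0.04,0],"fingers":0.085},{"delta_rot":[-0.04,-0.09,0.06],"offset":[-0.005,0.075,0.01],"fingers":0.085},{"delta_rot":[-0.08,-0.178,0.112],"offset":[-0.02,0.112,0.03],"fingers":0.085},{"delta_rot":[-0.08,-0.178,0.112],"offset":[-0.025,0.114,0.045],"fingers":0.085},{"delta_rot":[-0.08,-0.178,0.112],"offset":[-0.025,0.114,0.045],"fingers":0.085},{"delta_rot":[-0.08,-0.178,0.112],"offset":[-0.025,0.114,0.045],"fingers":0.085},{"delta_rot":[-0.08,-0.178,0.112],"offset":[-0.025,0.114,0.045],"fingers":0.085}]'
python3 - <<'E'
from h import *
print(telemetry.read_state()["joint_positions"].round(2))
goal2((.48,-.170,.167),-.04,30,.002)
goal2((.530,-.170,.08),-.04,30,.002)
E
```

```text
tcp [ 0.485 -0.17   0.157] rot [-0.077, -0.178, 0.108] off [-0.03, 0.1136, 0.0598] rows>= 3.2
time: 10.45
tool_pos: [0.4792, -0.1704, 0.1703]
ee_rot: [0.005, 0.966, -0.022, 0.258]
force: [0.1, -0.3, -0.7]
finger_gap: 0.996
[-0.61  0.32  2.22  1.06  0.31  0.03]
tcp [ 0.49  -0.17   0.149] rot [0.0, 0.002, -0.005] off [-0.001, -0.0004, 0.0242] rows>= 0.6
tcp [ 0.54  -0.17   0.062] rot [0.0, 0.002, -0.005] off [-0.001, -0.0024, 0.1245] rows>= 3.0
```

```bash
python3 -m jog '[{"delta_rot":[0,0,-0.005],"offset":[-0.001,-0.001,0.025],"fingers":0.085},{"delta_rot":[0,0,-0.005],"offset":[-0.001,-0.001,0.05],"fingers":0.085},{"delta_rot":[0,0,-0.005],"offset":[-0.001,-0.002,0.075],"fingers":0.085},{"delta_rot":[0,0,-0.005],"offset":[-0.001,-0.002,0.095],"fingers":0.085},{"delta_rot":[0,0,-0.005],"offset":[-0.001,-0.002,0.112],"fingers":0.085},{"delta_rot":[0,0,-0.005],"offset":[-0.001,-0.002,0.1245],"fingers":0.085},{"delta_rot":[0,0,-0.005],"offset":[-0.001,-0.002,0.1245],"fingers":0.085},{"delta_rot":[0,0,-0.005],"offset":[-0.001,-0.002,0.1245],"fingers":0.085}]'
python3 - <<'E'
from h import *
print(telemetry.read_state()["joint_positions"].round(2))
goal2((.530,-.170,.08),-.04,30,.002)
E
```

```text
time: 11.12
tool_pos: [0.5402, -0.1699, 0.0623]
ee_rot: [0.005, 0.966, -0.019, 0.258]
force: [-0.6, -0.5, 0.2]
finger_gap: 0.996
[-0.53  0.6   2.17  1.95  0.26 -0.82]
tcp [ 0.54  -0.17   0.062] rot [-0.001, 0.002, 0.001] off [0.0001, 0.0005, 0.0006] rows>= 0.0
```

Exactly in place with no contact. Closing on the mandrel.

```bash
python3 -m jog '[{"delta_rot":[0,0,0],"offset":[0,0,0],"fingers":0.05},{"delta_rot":[0,0,0],"offset":[0,0,0],"fingers":0.035},{"delta_rot":[0,0,0],"offset":[0,0,0],"fingers":0.015},{"delta_rot":[0,0,0],"offset":[0,0,0],"fingers":0.015},{"delta_rot":[0,0,0],"offset":[0,0,0],"fingers":0.015},{"delta_rot":[0,0,0],"offset":[0,0,0],"fingers":0.015},{"delta_rot":[0,0,0],"offset":[0,0,0],"fingers":0.015},{"delta_rot":[0,0,0],"offset":[0,0,0],"fingers":0.015},{"delta_rot":[0,0,0],"offset":[0,0,0],"fingers":0.015}]' 70
```

```text
time: 11.87
tool_pos: [0.5401, -0.1699, 0.063]
ee_rot: [0.005, 0.966, -0.019, 0.259]
force: [-4.6, 1.0, 8.6]
finger_gap: 0.305
```

```bash
python3 -m jog '[{"delta_rot":[0,0,0],"offset":[0,0,-0.008],"fingers":0.015},{"delta_rot":[0,0,0],"offset":[0,0,-0.02],"fingers":0.015},{"delta_rot":[0,0,0],"offset":[0,0,-0.034],"fingers":0.015},{"delta_rot":[0,0,0],"offset":[-0.01,0,-0.05],"fingers":0.015},{"delta_rot":[0,0,0],"offset":[-0.025,0,-0.07],"fingers":0.015},{"delta_rot":[0,0,0],"offset":[-0.035,0,-0.09],"fingers":0.015},{"delta_rot":[0,0,0],"offset":[-0.035,0,-0.11],"fingers":0.015},{"delta_rot":[0,0,0],"offset":[-0.035,0,-0.11],"fingers":0.015},{"delta_rot":[0,0,0],"offset":[-0.035,0,-0.11],"fingers":0.015}]' 70
python3 - <<'E'
from h import *
print(telemetry.read_state()["joint_positions"].round(2))
goal2((.46,-.16,.27),.0,0,.002)
goal2((.49,-.06,.27),.2,0,.002)
E
```

```text
time: 12.62
tool_pos: [0.4551, -0.167, 0.1414]
ee_rot: [0.006, 0.966, -0.019, 0.259]
force: [0.2, -0.5, -4.1]
finger_gap: 0.303
[-0.64  0.36  2.3   1.44  0.29 -0.4 ]
tcp [ 0.46  -0.16   0.249] rot [0.012, -0.525, -0.038] off [0.0579, -0.007, -0.0908] rows>= 4.2
tcp [ 0.49  -0.06   0.249] rot [0.064, -0.522, -0.233] off [0.0806, -0.1081, -0.0779] rows>= 4.6
```

```bash
python3 -m jog '[{"delta_rot":[0,-0.1,0],"offset":[0.015,0,-0.025],"fingers":0.015},{"delta_rot":[0,-0.2,0],"offset":[0.03,-0.001,-0.05],"fingers":0.015},{"delta_rot":[0.01,-0.31,-0.02],"offset":[0.045,-0.004,-0.072],"fingers":0.015},{"delta_rot":[0.01,-0.42,-0.03],"offset":[0.058,-0.007,-0.09],"fingers":0.015},{"delta_rot":[0.012,-0.525,-0.038],"offset":[0.058,-0.007,-0.09],"fingers":0.015},{"delta_rot":[0.02,-0.525,-0.08],"offset":[0.064,-0.03,-0.088],"fingers":0.015},{"delta_rot":[0.04,-0.523,-0.15],"offset":[0.072,-0.065,-0.084],"fingers":0.015},{"delta_rot":[0.064,-0.522,-0.233],"offset":[0.08,-0.1,-0.078],"fingers":0.015},{"delta_rot":[0.064,-0.522,-0.233],"offset":[0.08,-0.108,-0.078],"fingers":0.015},{"delta_rot":[0.064,-0.522,-0.233],"offset":[0.08,-0.108,-0.078],"fingers":0.015}]' 70
python3 - <<'E'
from h import *
print(telemetry.read_state()["joint_positions"].round(2))
goal2((.5385,.0945,.26),.335,0,.002)
E
```

```text
time: 13.45
tool_pos: [0.4917, -0.0558, 0.2489]
ee_rot: [-0.001, 0.995, 0.104, -0.002]
force: [-0.9, -0.3, -4.5]
finger_gap: 0.303
[-0.25  0.29  1.84  0.    1.01  1.11]
tcp [0.538 0.094 0.239] rot [-0.003, 0.003, -0.126] off [0.077, -0.1373, 0.0101] rows>= 3.8
```

```bash
python3 -m jog '[{"delta_rot":[0,0,-0.025],"offset":[0.015,-0.027,0.002],"fingers":0.015},{"delta_rot":[0,0,-0.05],"offset":[0.031,-0.055,0.004],"fingers":0.015},{"delta_rot":[0,0,-0.08],"offset":[0.046,-0.083,0.006],"fingers":0.015},{"delta_rot":[0,0,-0.11],"offset":[0.062,-0.11,0.008],"fingers":0.015},{"delta_rot":[0,0,-0.126],"offset":[0.077,-0.137,0.01],"fingers":0.015},{"delta_rot":[0,0,-0.126],"offset":[0.077,-0.137,0.01],"fingers":0.015},{"delta_rot":[0,0,-0.126],"offset":[0.077,-0.137,0.01],"fingers":0.015},{"delta_rot":[0,0,-0.126],"offset":[0.077,-0.137,0.01],"fingers":0.015}]' 70
python3 - <<'E'
from h import *
print(telemetry.read_state()["joint_positions"].round(2))
goal2((.5385,.0945,.26),.335,0,.002)
S,T=cam("scene"),cam("top")
a=cv2.resize(S["frame"][110:270,190:350,::-1],None,fx=2.5,fy=2.5,interpolation=cv2.INTER_CUBIC)
b=cv2.resize(T["frame"][130:290,180:340,::-1],None,fx=2.5,fy=2.5,interpolation=cv2.INTER_CUBIC)
cv2.imwrite("pics/g5.png",np.hstack([a,b]))
E
```

```text
time: 14.12
tool_pos: [0.5384, 0.0953, 0.2378]
ee_rot: [-0.003, 0.986, 0.168, -0.002]
force: [-1.4, 0.2, -4.2]
finger_gap: 0.307
[0.05 0.37 1.74 0.01 1.03 1.28]
tcp [0.538 0.094 0.239] rot [-0.007, 0.004, 0.002] off [-0.0002, 0.0007, -0.0012] rows>= 0.1
```

View pics/g5.png

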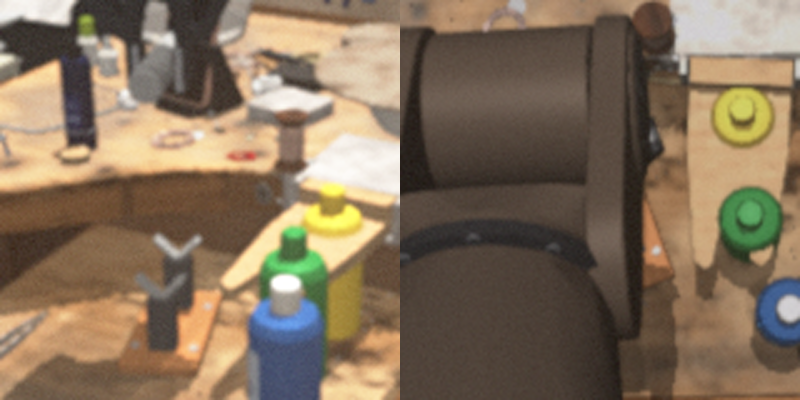

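The gripper hides the top view, but the scene view shows the mandrel's near end at crop (145,75) and the cradle vees at crop (175,265). One enlarged scene crop with the predicted points drawn on will check both the grip and the cradle.

```bash
python3 - <<'E'
from h import *
S=cam("scene"); p,r=pose(); G=p-r.as_matrix()[:,2]*.021; u=r.as_matrix()[:,0]
print("mandrel ctr",G.round(4),"axis",u.round(3))
f=S["frame"][110:270,220:320,::-1].copy(); k=5; f=cv2.resize(f,None,fx=4.,fy=4.,interpolation=cv2.INTER_CUBIC)[:600]
def pt(X,col):
    q=(proj(S,X)-[220,110])*4+2; cv2.circle(f,tuple(int(v) for v in q),2,col,-1); print(q.round(0))
pt(G-.055*u,(0,0,255)); pt(G+.055*u,(0,0,255))
w=np.array([0,0,1.]); v=np.cross(w,u)
ring=np.array([proj(S,G-.055*u+.014*(np.cos(t)*v+np.sin(t)*w)) for t in np.linspace(0,6.28,40)])
cv2.polylines(f,[((ring-[220,110])*4+2).astype(np.int32)],True,(0,0,255),1)
c=np.array([.5385,.0945,0]); cx=np.array([np.cos(.335),np.sin(.335),0]); cy=np.array([-cx[1],cx[0],0])
for s in(-1,1):
    for o in (-.006,.006):
        P=[c+cx*(s*.036+o)+cy*a+w*b for a,b in((-.0185,.084),(0,.0655),(.0185,.084))]
        cv2.polylines(f,[((np.array([proj(S,x) for x in P])-[220,110])*4+2).astype(np.int32)],False,(0,255,0),1)
cv2.imwrite("pics/g6.png",f)
E
```

```text
mandrel ctr [0.5386 0.0938 0.2598] axis [ 0.945  0.328 -0.003]
[113. 133.]
[162.  68.]
```

View pics/g6.png

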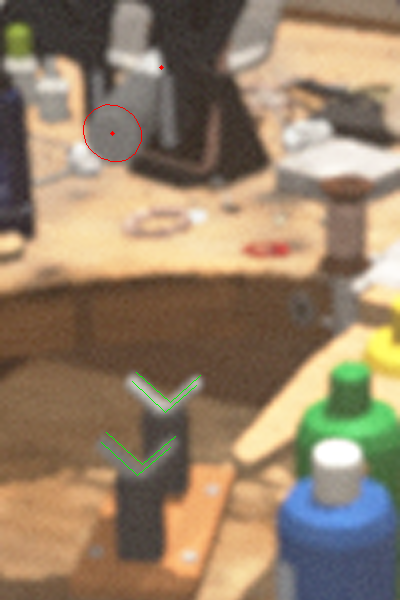

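The drawn predictions fit. The ring sits on the mandrel's end face at (112,133), and the vee lines are within about 1.5 mm of the vees. Descending.

```bash
python3 - <<'E'
from h import *
goal2((.5387,.0953,.090),.335,0,.001)
E
python3 -m jog '[{"delta_rot":[-0.005,0.003,0],"offset":[0,0,0.025],"fingers":0.015},{"delta_rot":[-0.005,0.003,0],"offset":[0,0,0.055],"fingers":0.015},{"delta_rot":[-0.005,0.003,0],"offset":[0,0,0.085],"fingers":0.015},{"delta_rot":[-0.005,0.003,0],"offset":[0,0,0.11],"fingers":0.015},{"delta_rot":[-0.005,0.003,0],"offset":[0,0,0.13],"fingers":0.015},{"delta_rot":[-0.005,0.003,0],"offset":[0,0,0.142],"fingers":0.015},{"delta_rot":[-0.005,0.003,0],"offset":[0,0,0.142],"fingers":0.015},{"delta_rot":[-0.005,0.003,0],"offset":[0,0,0.142],"fingers":0.015}]' 70
python3 - <<'E'
from h import *
goal2((.5387,.0953,.085),.335,0,.001)
E
```

```text
tcp [0.539 0.095 0.07 ] rot [-0.005, 0.003, -0.001] off [0.0011, -0.0005, 0.1688] rows>= 4.0
time: 14.93
tool_pos: [0.538, 0.0939, 0.0968]
ee_rot: [-0.0, 0.986, 0.166, -0.0]
force: [1.3, 0.1, -4.5]
finger_gap: 0.302
tcp [0.539 0.095 0.065] rot [-0.0, 0.0, -0.002] off [0.0012, -0.0011, 0.0318] rows>= 0.8
```

```bash
python3 -m jog '[{"delta_rot":[0,0,0],"offset":[0.001,-0.001,0.01],"fingers":0.015},{"delta_rot":[0,0,0],"offset":[0.001,-0.001,0.02],"fingers":0.015},{"delta_rot":[0,0,0],"offset":[0.001,-0.001,0.026],"fingers":0.015},{"delta_rot":[0,0,0],"offset":[0.001,-0.001,0.029],"fingers":0.015},{"delta_rot":[0,0,0],"offset":[0.001,-0.001,0.029],"fingers":0.015}]' 70
python3 -m jog '[{"delta_rot":[0,0,0],"offset":[0,0,0.0015],"fingers":0.015},{"delta_rot":[0,0,0],"offset":[0,0,0.0015],"fingers":0.015}]' 70
```

```text
time: 15.35
tool_pos: [0.5383, 0.0953, 0.0674]
ee_rot: [-0.0, 0.986, 0.166, -0.001]
force: [-1.3, 1.7, -3.8]
finger_gap: 0.304
time: 15.52
tool_pos: [0.5384, 0.0956, 0.0666]
ee_rot: [-0.0, 0.986, 0.166, -0.0]
force: [-3.6, 2.8, 4.7]
finger_gap: 0.302
```

Contact with the vees at TCP z 0.0666. Opening gently and then clearing upward.

```bash
python3 -m jog '[{"delta_rot":[0,0,0],"offset":[0,0,0.0008],"fingers":0.015},{"delta_rot":[0,0,0],"offset":[0,0,0.0008],"fingers":0.015}]' 25
python3 -m jog '[{"delta_rot":[0,0,0],"offset":[0,0,0],"fingers":0.03},{"delta_rot":[0,0,0],"offset":[0,0,0],"fingers":0.045},{"delta_rot":[0,0,0],"offset":[0,0,0],"fingers":0.055},{"delta_rot":[0,0,0],"offset":[0,0,0],"fingers":0.055},{"delta_rot":[0,0,0],"offset":[0,0,0],"fingers":0.055}]'
python3 -m jog '[{"delta_rot":[0,0,0],"offset":[0,0,-0.02],"fingers":0.055},{"delta_rot":[0,0,0],"offset":[0,0,-0.05],"fingers":0.055},{"delta_rot":[0,0,0],"offset":[0,0,-0.09],"fingers":0.055},{"delta_rot":[0,0,0],"offset":[0,0,-0.13],"fingers":0.055},{"delta_rot":[0,0,0],"offset":[0,0,-0.17],"fingers":0.055},{"delta_rot":[0,0,0],"offset":[-0.01,-0.03,-0.2],"fingers":0.055},{"delta_rot":[0,0,0],"offset":[-0.03,-0.07,-0.2],"fingers":0.055},{"delta_rot":[0,0,0],"offset":[-0.05,-0.11,-0.2],"fingers":0.055},{"delta_rot":[0,0,0],"offset":[-0.07,-0.15,-0.2],"fingers":0.055},{"delta_rot":[0,0,0],"offset":[-0.09,-0.19,-0.2],"fingers":0.055}]'
python3 -m jog '[{"delta_rot":[0,0,0],"offset":[-0.02,-0.04,0],"fingers":0.055},{"delta_rot":[0,0,0],"offset":[-0.04,-0.08,0],"fingers":0.055},{"delta_rot":[0,0,0],"offset":[-0.06,-0.12,0],"fingers":0.055},{"delta_rot":[0,0,0],"offset":[-0.06,-0.12,0],"fingers":0.055}]'
python3 - <<'E'
from h import *
S,T=cam("scene"),cam("top"); w=np.array([0,0,1.])
c=np.array([.5387,.0953,.085]); cx=np.array([np.cos(.335),np.sin(.335),0])
ims=[]
for C,(x0,y0),k in((S,(220,150),4),(T,(230,170),4)):
    f=cv2.resize(C["frame"][y0:y0+130,x0:x0+100,::-1],None,fx=k,fy=k,interpolation=cv2.INTER_CUBIC)
    for s in(-.055,.055):
        q=(proj(C,c+s*cx)-[x0,y0])*k+2; cv2.circle(f,tuple(int(v) for v in q),3,(0,0,255),-1); print(q.round())
    ims.append(f)
cv2.imwrite("pics/g7.png",np.hstack(ims))
E
```

```text
time: 15.68
tool_pos: [0.5385, 0.0958, 0.0664]
ee_rot: [-0.0, 0.986, 0.166, 0.0]
force: [-3.9, 2.7, 6.2]
finger_gap: 0.302
time: 16.1
tool_pos: [0.5386, 0.0957, 0.0664]
ee_rot: [-0.0, 0.986, 0.166, 0.0]
force: [-0.1, -0.1, -0.1]
finger_gap: 0.644
time: 16.93
tool_pos: [0.3995, 0.2368, 0.2667]
ee_rot: [-0.0, 0.986, 0.166, 0.001]
force: [0.3, 1.4, -0.1]
finger_gap: 0.641
time: 17.27
tool_pos: [0.3001, 0.333, 0.2669]
ee_rot: [-0.001, 0.986, 0.167, 0.0]
force: [0.5, 0.3, -0.2]
finger_gap: 0.642
[129. 295.]
[173. 202.]
[168. 278.]
[104.  92.]
```

View pics/g7.png

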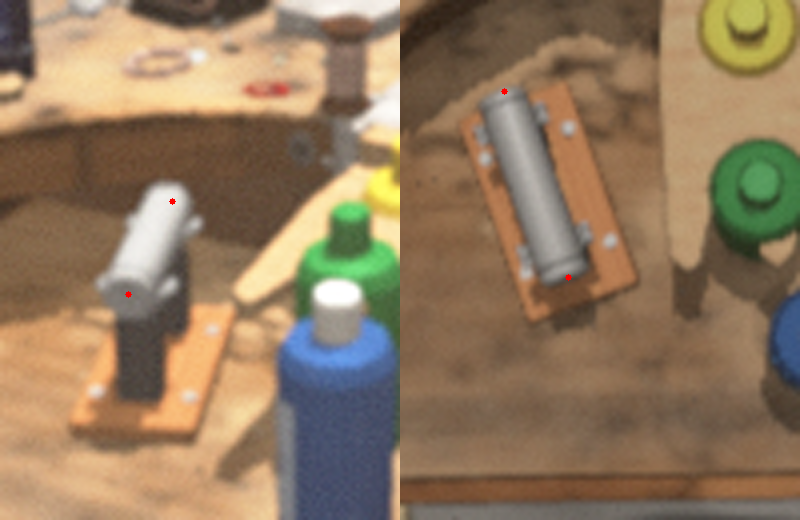

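The mandrel lies level in both vees. Its ends are on the predicted points (scene (129,295)/(173,202), top (168,278)/(104,92)), and the overhang is about equal at each end. One quick numeric check of the bottle and bystanders, then hand in.

```bash
python3 - <<'E'
from h import *
from station import job
T=cam("top");f=T["frame"][:,:,::-1]; o=cv2.imread("pics/top0.png"); d=cv2.absdiff(f,o).max(2)
for n,(x0,x1,y0,y1) in dict(shelf=(364,421,172,203),pliers=(407,432,222,286),tweezers=(206,220,230,285),reel=(273,290,130,152),green=(306,335,203,235),yellow=(304,330,163,190)).items():
    print(n,"mean diff",d[y0:y1,x0:x1].mean().round(1),"px>50:",int((d[y0:y1,x0:x1]>50).sum()))
h=cv2.cvtColor(f,cv2.COLOR_BGR2HSV);m=cv2.inRange(h,(100,120,50),(120,255,255));k,_,st,ce=cv2.connectedComponentsWithStats(m)
print("bottle",[(st[j].tolist(),plane(T,ce[j],.1).round(3)) for j in range(1,k) if st[j,4]>80])
print(job.job_done())
E
```

```text
shelf mean diff 2.6 px>50: 0
pliers mean diff 2.5 px>50: 0
tweezers mean diff 2.5 px>50: 0
reel mean diff 3.1 px>50: 0
green mean diff 2.7 px>50: 0
yellow mean diff 2.3 px>50: 0
bottle [([324, 242, 24, 24, 303], array([ 0.451, -0.06 ,  0.1  ]))]
the job is handed in; nothing more can be done
None
```

The job is done and handed in at about 17 s of the 64 s limit. I lifted the blue bottle off the step and stood it upright on the board to the left of the rest, at about (0.451, -0.060). Then I took the mandrel off the slope with the tool tilted 30 degrees, laid it level in the two-vee cradle and let go. The arm was withdrawn and touching nothing.

- **Mandrel:** in both views its ends lie within about 2 mm of the points predicted for a centred seat, and the overhang past the vees is about equal.
- **Bystanders:** the pixel comparison before and after showed no change around the shelf things, pliers, tweezers, reel and the green and yellow bottles.
- **Forces:** the readings at the ends of the moves stayed within about 11 N.
- **Disagreement:** an automatic fit of the mandrel's slope gave 38 degrees instead of 30, because vee pixels got into the mask. I took the pose from the clean rows, and the grasp fitted.
- **Budget:** I viewed 11 pictures, one more than allowed.

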